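Load a rack of blood tubes into the benchtop sampler

ROBOT

A 6-joint arm with a two-finger parallel gripper is mounted at the origin on a cart in front of the work surface, level with it; the furniture and walls round the work are solid. World frame = base frame: x ahead of the robot, y to its left, z up, the work surface at z = 0. Lengths are in m, angles in rad, forces in N, time in s.
With the tool pointing down it reaches from about 0.3 to 1 m from the base axis. Payload 5.1 kg.
Tool frame: the origin (TCP) lies at the very end of the fingers, on their centre line; the grasp point (between the pads) lies 19 mm behind it (robot.hold_point_z is the distance from the TCP to the grasp point, in m); z points along the fingers, y is the line along which they close (so a half turn about z gives the same grasp; the last joint's range is limited). The gripper opens to 95 mm and grips with 3 to 60 N. Pads are 20 mm wide; open, the fingers measure 119 mm over their backs; the gripper's body (75 mm by 180 mm) begins 59 mm behind the grasp point.
Start: joints at [1.091, 0.124, 1.65, -0, 1.367, -0.083], TCP at [0.251, 0.599, 0.215] pointing down, gripper open.
Joint ranges: [-2.61, 2.61], [-1.02, 2.33], [0.03, 2.71], [-1.35, 4.49], [0.32, 2.68], [-2.91, 2.91]. Speed limits (rad/s): [2.57, 2.57, 3.14, 3.14, 3.14, 3.14].

INTERFACE

Orientations are given as a unit quaternion [w, x, y, z].
In Python, from cell import status, eyes, workorder, spotter, robot gives the robot as it stands.
- The arm moves only by the shell command python3 -m inch 'ROWS' [FORCE]. ROWS is JSON, a list that holds one entry, the list of rows, each a list of 7 numbers: the turn, a rotation vector about the tool's x, y, z in degrees, then the shift along the tool's x, y, z in mm, then the opening, from -1 (shut) to 1 (fully open). A call has 1 to 8 rows; each row shifts and turns the commanded pose from where the row before left it, along the tool's axes as they then stand; what a row does not reach is not made up. A row lasts 1/12 s, in which the tool goes at most 41.7 mm and 7.16 degrees, less where a joint would pass 70% of its speed; a pose out of reach is approached as far as the arm can. A call with a gripper value outside its range is refused whole. The fingers move at their own pace and stop on an object; FORCE is the grip in N (left out, the last holds). Time passes only in rows, so rows that do not move let the fingers close. It gives the time, the measured TCP pose, the force, the opening and the grip force at its end, in the units of the state.
- status.sense(): the state, without advancing time (a new reading comes with each control period).
- eyes.capture(name): name is "scene" or "top" or "wrist"; returns a dict with "img" (384x512x3 uint8, red, green, blue), "fx", "fy", "cx", "cy" (pixels), "R" (3x3) and "t" (3): a world point X has camera coordinates R X + t. Camera axes: x right, y down, z forward; pixel columns grow to the right and rows downward; lengths in m; the calibration is good to about 2 mm. A picture is of the moment at which its call begins. There is no depth.
- workorder.hand_in(): hands the job in; it is judged then, once.
Trained networks look in a picture, given as the dict that the camera call returned (one of the last four; its "shot" number tells which), for a name from the list of things; names that differ only in an ending like _2 or _b are one class to them, and where a whole thing is asked for, a point or a joint stands for the part that bears it (a point fixed in the world has none). Each returns a list of dicts, best first, with "p" (0 to 1); they miss things now and then, are a little off and sometimes report something else, mostly with a low value. They report only what shows in the picture. A call takes as long as a camera call.
- spotter.search_frame(picture, query): "box" ([left, top, width, height] as shares, 0 to 1, of the picture: columns of its width, rows of its height, round what is visible of it).
The state is a dict: "clock": time; "joints": joint angles; "joint_velocities": joint speeds; "joint_torque": joint torques, N m; "eef_pos": TCP position; "tcp_rot": TCP orientation; "wrist_force": force on the tool from outside, world axes, zero at the start; "wrist_torque": the same for the moment, N m; "opening": finger opening in m; "grip_force": force on a finger pad.
Only numpy, scipy, OpenCV 4.12 (cv2) and the standard library are available. Lean on these libraries where they do the work, as an engineer would, in place of code of your own. Each camera call takes 0.05 s, during which the arm holds its last target. There are 200 camera calls.

TASK

Load the waiting rack of blood tubes into the sampler without lifting or tipping it: push it straight back along the loading lane until it stands square against the rear rail, then slide it left along the rear lane, under the hood, until it meets the end stop. Then swing the retaining lever closed, square across the lane behind the rack, and let go. Leave the other things on the desk and on the sampler as they are.

Things in the scene. Friction and masses are not known exactly. Their poses are not given: they have to be found in the camera images.
- sampler: The white and grey benchtop sampler, fixed, 222 x 360 mm. Origin: centre of its underside, on the desk; x points to its rear (away from the operator), y to its left, z up. All local positions below are in this frame, in mm. Deck top z = 10. Front left is the console, top z = 38. The loading lane (front right) leads into the rear lane, which runs left under the hood.
- loading_lane (a point): Middle of the loading lane's floor (-30, -90, 10), axes as the sampler's. Lane open at the front; right fence with face y = -172, top z = 40, ends at x = 16 (beyond it the right side is open, so the rack's right end can be reached); left face is the console's side, y = -8, top z = 38, from x = -105 to 19, with a rounded nose of 15 mm radius into the rear lane.
- rear_rail (a point): Upper edge of the rear rail's face (80, -90, 40), axes as the sampler's. The face is at x = 80, z = 10 to 40, along the whole rear lane. Opposite it, from y = 26 leftwards, runs the front guide, face x = 40, top z = 40: the lane is 40 wide there for the 36 rack, so a skewed rack catches.
- hood (a point): Middle of the overhanging hood's underside (63, 105, 105), axes as the sampler's. Hood: y = 65 to 145, x = 16 to 110, z = 105 to 167, on a tower behind the lane (x = 86 to 116, y = 55 to 173, top z = 155).
- rack_home (a point): Where the rack's origin belongs when fully home (60, 76, 10), axes as the sampler's. Touching the rear rail it reads x = 62, touching the end stop y = 79. The stop's face is at y = 154, top z = 54. The rack's right end then lies at about y = 4, some 60 mm to the right of the hood.
- rack: Grey rack with five purple-capped blood tubes fixed in a row, loose, 0.32 kg, in the loading lane, lying across it. Slides on the deck (friction about 0.4); tips if pushed above some 35 mm from its underside. Body 36 (x) x 150 (y) x 48 (z) mm with upright faces; tube tops 83 mm above its underside. Origin: centre of its underside; its y axis runs along the row, nearly parallel to the sampler's y.
- stop_lever (a joint): Retaining lever, a flat dark steel arm, 10 mm wide, z = 42 to 50, turning in the horizontal plane. 0 rad = closed: points to the sampler's -x, square across the rear lane just behind a rack that is home (it cannot close on one that is not). 1.57 = open: points to -y, above the rear rail. Light friction (0.04 N m), stays where it is left; stops at 0 and 1.62. Starts open.
- lever_pivot (a point): The lever's vertical pivot axis (90, -5, 46), axes as the sampler's.
- lever_knob (a point): Upright black knob at the lever's end, 66 mm from the pivot axis: 18 mm diameter, z = 54 to 84, the point on its axis at z = 70. Push it sideways to swing the lever.
- dropper: Bystander, to be left alone: amber dropper bottle, 29 x 102 mm; origin at its underside's centre.
- carton: Bystander, to be left alone: small white carton, 51 x 51 x 89 mm; origin at its underside's centre.
- slides: Bystander, to be left alone: green slide box, 73 x 105 x 34 mm; origin at its underside's centre.
- tape: Bystander, to be left alone: tape roll, 92 x 48 mm; origin at its underside's centre.
- mouse: Bystander, to be left alone: computer mouse, 109 x 60 x 36 mm; origin at its underside's centre.
- pad: Bystander, to be left alone: yellow sticky pad on the hood, 50 x 50 x 13 mm; origin at its underside's centre.
- pencil: Bystander, to be left alone: green pencil on the console, 123 mm; origin at its underside's centre.

How it is judged:
On the way, in this order (a step that is already met when the one before it is completed fails the run):
1. the rack stands square against the rear rail, still at the right of the hood (x of rack in the frame of sampler above 0.055 m and y of rack in the frame of sampler below -0.02 m and angle between the y axis of rack and the y axis of sampler, either way round below 0.08 rad), for 0.1 s.
2. the rack is fully home at the end stop, under the hood (y of rack in the frame of sampler above 0.07 m and x of rack in the frame of sampler between 0.054 and 0.066 m and angle between rack's own z axis and vertical below 0.06 rad and angle between the y axis of rack and the y axis of sampler, either way round below 0.08 rad), for 0.2 s.
At the end, for the whole second after the job is handed in: The rack stands upright in the rear lane within 9 mm of the end stop, square to the lane within 0.08 rad, at rest, and the retaining lever is closed behind it to within 0.10 rad (all of step 2 and linear speed of rack below 0.01 m/s and value of joint stop_lever below 0.1 rad); the robot touches nothing.
It fails at once if the rack is lifted off the deck (more than 15 mm) (z of rack in the frame of sampler above 0.025 m).
It fails at once if the rack tips (more than 0.25 rad) (angle between rack's own z axis and vertical above 0.25 rad).
It fails at once if another thing on the desk or the sampler is moved by more than 25 mm (distance of any of dropper, carton, slides, tape, mouse, pad, pencil from where it was at the start of the episode above 0.025 m).
It also fails if it takes over 64 s, if anything falls off the work surface, if the arm or the gripper's body presses on something with over 40 N, if the wrist force passes 120 N, or if a joint passes its speed limit or range.

## Working session

There is one attempt and no reset: what is moved stays moved. The work goes in short steps, Python scripts to look and compute and a shell command to move; the robot and the scene stay as the last step left them, time stands still between calls to the robot, and variables do not carry over. Pictures are saved under pics/ and viewed, at most 10 in all, crops included, and the job is handed in when it is done.

```bash
ls; mkdir -p pics; python3 - <<'E'
from cell import status, eyes, spotter
import cv2,pickle
s=status.sense();print({k:s[k] for k in('clock','eef_pos','tcp_rot','opening','wrist_force')})
for n in('scene','top'):
    c=eyes.capture(n);pickle.dump(c,open(n+'.pkl','wb'));cv2.imwrite(f'pics/{n}0.png',cv2.resize(c['img'][:,:,::-1],(800,600)))
    for q in('sampler','rack','stop_lever','lever_knob','hood','pad','dropper','carton','slides','tape','mouse','pencil'):
        r=spotter.search_frame(c,q)[:1]
        for d in r:
            b=d['box'];print(n,q,round(d['p'],2),[round(v) for v in(b[0]*512,b[1]*384,(b[0]+b[2])*512,(b[1]+b[3])*384)])
E
```

```text
pics
{'clock': 0.0, 'eef_pos': array([0.25092575, 0.59890969, 0.21339418]), 'tcp_rot': array([-2.96718874e-04,  1.97097908e-01,  9.80383260e-01, -9.94831466e-04]), 'opening': 0.09475415005009928, 'wrist_force': array([-1.09437264, -0.12699053, -0.18663711])}
scene sampler 0.96 [195, 153, 309, 239]
scene rack 0.65 [246, 192, 282, 227]
scene stop_lever 0.6 [267, 189, 283, 200]
scene lever_knob 0.44 [197, 155, 309, 236]
scene hood 0.62 [198, 157, 310, 244]
scene pad 0.21 [194, 152, 311, 241]
scene dropper 0.51 [317, 235, 327, 268]
scene carton 0.72 [342, 220, 368, 252]
scene slides 0.63 [340, 248, 382, 277]
scene tape 0.83 [366, 220, 399, 245]
scene mouse 0.62 [161, 179, 182, 198]
scene pencil 0.64 [267, 189, 284, 199]
top sampler 0.66 [175, 141, 295, 234]
top rack 0.76 [241, 198, 287, 216]
top lever_knob 0.6 [240, 162, 264, 170]
top hood 0.79 [177, 144, 295, 235]
top pad 0.9 [195, 152, 212, 170]
top dropper 0.68 [354, 228, 366, 238]
top carton 0.68 [355, 185, 379, 201]
top slides 0.94 [373, 199, 398, 238]
top tape 0.61 [361, 144, 395, 179]
top mouse 0.94 [111, 192, 137, 228]
top pencil 0.53 [221, 205, 228, 204]
```

```bash
python3 - <<'E'
import pickle,cv2
c=pickle.load(open('top.pkl','rb'));im=c['img'][125:245,165:305,::-1]
cv2.imwrite('pics/topcrop.png',cv2.resize(im,(700,600),interpolation=cv2.INTER_CUBIC))
print(c['fx'],c['cx'],c['cy'],c['R'],c['t'])
E
```

```text
451.29925428602417 255.39676030885107 191.88073328712036 [[ 0.02652214 -0.99964175 -0.00359706]
 [-0.99459148 -0.02602633 -0.10055058]
 [ 0.10042094  0.00624443 -0.99492544]] [-0.10415094  0.4909061   1.40555317]
```

View pics/scene0.png

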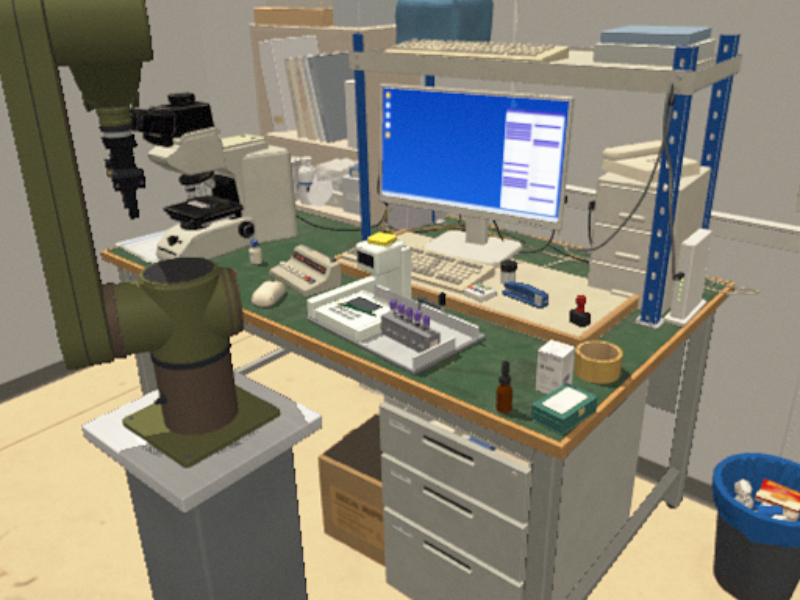

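View pics/topcrop.png

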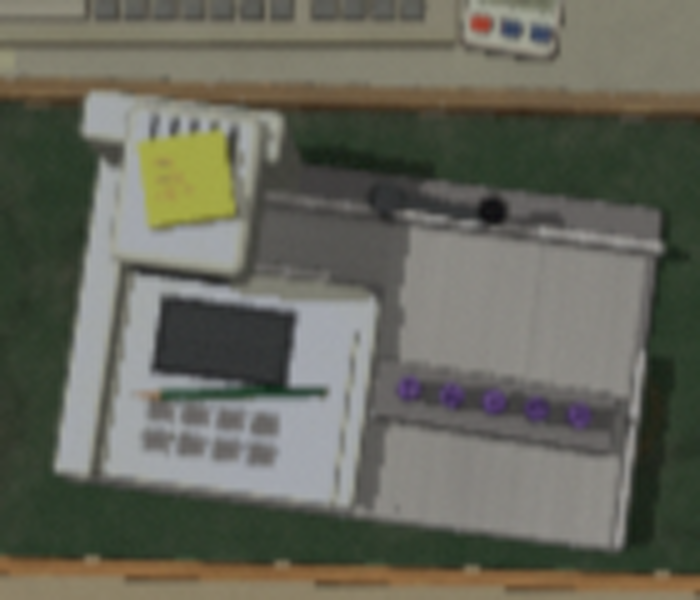

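The scene view shows the sampler in the middle of the desk, with the rack in its front-right lane. In the top crop (5x, offset 165,125), the tube tops run from (410,388) to (580,414). The knob is at (492,210), the pivot at (388,197) and the console's front-right corner at (355,508). I'll fit the sampler's planar pose from these.

```bash
cat > geo.py <<'E'
import numpy as np,pickle
from scipy.optimize import least_squares
def proj(c,X):
    p=np.atleast_2d(X)@np.array(c['R']).T+np.array(c['t']);return np.c_[c['fx']*p[:,0]/p[:,2]+c['cx'],c['fy']*p[:,1]/p[:,2]+c['cy']]
def ray(c,uv,z):
    R=np.array(c['R']);C=-R.T@np.array(c['t']);d=R.T@np.array([(uv[0]-c['cx'])/c['fx'],(uv[1]-c['cy'])/c['fy'],1]);return C+d*(z-C[2])/d[2]
def pose(p,L):
    L=np.atleast_2d(L)/1000.;c,s=np.cos(p[2]),np.sin(p[2]);return np.c_[p[0]+c*L[:,0]-s*L[:,1],p[1]+s*L[:,0]+c*L[:,1],L[:,2]]
E
python3 - <<'E'
from geo import *
c=pickle.load(open('top.pkl','rb'))
P=[((492,210),(90,-71,84)),((388,197),(90,-5,50)),((355,508),(-105,-8,38)),((620,549),(-111,-176,10)),((660,247),(80,-180,40)),((118,262),(16,145,167)),((243,275),(16,65,167)),((55,472),(-111,180,30))]
uv=np.array([(a/5+165,b/5+125) for (a,b),_ in P]);L=np.array([l for _,l in P])
r=least_squares(lambda p:(proj(c,pose(p,L))-uv).ravel(),[.6,0,0],loss='soft_l1',x_scale=.1)
p=r.x;print('sampler',p,np.degrees(p[2]));print((proj(c,pose(p,L))-uv).round(1).tolist());np.save('samp.npy',p)
T=np.array([ray(c,(a/5+165,b/5+125),.093) for a,b in((410,388),(452,395),(494,402),(537,409),(580,414))])
m=T.mean(0)-[*p[:2],0];cs,s=np.cos(p[2]),np.sin(p[2]);print('rack local',m[0]*cs+m[1]*s,-m[0]*s+m[1]*cs,'tube spacing',np.linalg.norm(T[0]-T[4])/4)
d=T[0]-T[4];print('rack yaw',np.degrees(np.arctan2(-d[0],d[1])),'sampler',np.degrees(p[2]))
for n,l in dict(rack=(-30,-90,0),knob=(90,-71,70),pushfront=(-60,-90,30)).items(): print(n,pose(p,l))
E
```

```text
sampler [ 0.48745482 -0.03553934 -0.09673147] -5.542305223382921
[[0.4, -1.8], [0.1, -0.1], [-0.1, -0.1], [-0.4, 0.3], [0.6, 0.3], [-2.4, -0.6], [0.2, 0.2], [0.3, 1.7]]
rack local -0.03263355188379387 -0.08631036670104497 tube spacing 0.02585218104755285
rack yaw -7.211151105298128 sampler -5.542305223382921
rack [[ 0.4489028  -0.12222118  0.        ]]
knob [[ 0.57017685 -0.11489969  0.07      ]]
pushfront [[ 0.41904304 -0.11932376  0.03      ]]
```

```bash
cat > go.py <<'E'
# usage: go.py x y z(mm, sampler frame) mode(1: tool y||local y, 2: tool y||local x)
import sys
from geo import *
from cell import status
from scipy.spatial.transform import Rotation as Ro
def rel(x,y,z,mode,prt=True):
    s=status.sense();p=np.load('samp.npy');q=s['tcp_rot'];R=Ro.from_quat([*q[1:],q[0]])
    a=p[2]+(np.pi if mode==1 else np.pi/2)
    T=Ro.from_matrix([[np.cos(a),np.sin(a),0],[np.sin(a),-np.cos(a),0],[0,0,-1]])
    rv=np.degrees((R.inv()*T).as_rotvec());d=pose(p,(x,y,z))[0]-s['eef_pos']
    e=s['eef_pos'][:2]-p[:2];c,sn=np.cos(p[2]),np.sin(p[2])
    print('t',round(s['clock'],2),'local now',(np.array([c*e[0]+sn*e[1],-sn*e[0]+c*e[1],s['eef_pos'][2]])*1000).round(1),'F',np.round(s['wrist_force'],1),'open',round(s['opening'],4),'grip',round(s['grip_force'],1))
    print('turn',rv.round(2),'shift now-axes',(R.inv().apply(d)*1000).round(1),'shift after turn',(T.inv().apply(d)*1000).round(1))
rel(*map(float,sys.argv[1:4]),int(sys.argv[4]))
E
python3 -m inch '[[[0,0,-6,0,0,0,1],[0,0,-6,0,0,0,1],[0,0,-5.2,0,0,0,1]]]'; python3 go.py -90 -88 120 1
```

```text
clock: 1.55
eef_pos: [0.2512, 0.5995, 0.2147]
tcp_rot: [0.0, 0.046, 0.999, 0.0]
wrist_force: [-0.2, 0.2, -0.7]
opening: 0.095
grip_force: 0.0
t 1.55 local now [-296.5  609.2  214.7] F [-0.2  0.2 -0.7] open 0.095 grip 0.0
turn [0.   0.   0.29] shift now-axes [-202.9 -698.3   94.7] shift after turn [-206.5 -697.2   94.7]
```

```bash
python3 -m inch '[[[0,0,0,-11.5,-38.8,0,1],[0,0,0,-11.5,-38.8,0,1],[0,0,0,-11.5,-38.8,0,1],[0,0,0,-11.5,-38.8,0,1],[0,0,0,-11.5,-38.8,0,1],[0,0,0,-11.5,-38.8,0,1],[0,0,0,-11.5,-38.8,0,1],[0,0,0,-11.5,-38.8,0,1]]]' >/dev/null; python3 -m inch '[[[0,0,0,-11.5,-38.8,0,1],[0,0,0,-11.5,-38.8,0,1],[0,0,0,-11.5,-38.8,0,1],[0,0,0,-11.5,-38.8,0,1],[0,0,0,-11.5,-38.8,0,1],[0,0,0,-11.5,-38.8,0,1],[0,0,0,-11.5,-38.8,0,1],[0,0,0,-11.5,-38.8,0,1]]]'; python3 -m inch '[[[0,0,0,-11.5,-38.8,0,1],[0,0,0,-11.5,-38.8,25,1],[0,0,0,0,0,30,1],[0,0,0,0,0,40,1],[0,0,0,0,0,0,1]]]' >/dev/null; python3 go.py -90 -88 22 1
python3 - <<'E'
from cell import eyes
import cv2,pickle
for n in('top','wrist'):
    c=eyes.capture(n);pickle.dump(c,open(n+'1.pkl','wb'))
    im=c['img'][:,:,::-1];im=im[125:245,165:305] if n=='top' else im
    cv2.imwrite(f'pics/{n}1.png',cv2.resize(im,(700,600) if n=='top' else (800,600),interpolation=cv2.INTER_CUBIC))
E
```

```text
clock: 2.88
eef_pos: [0.3744, -0.0382, 0.2152]
tcp_rot: [0.001, 0.048, 0.999, -0.0]
wrist_force: [1.6, 0.3, 0.8]
opening: 0.095
grip_force: 0.0
t 3.3 local now [-96.3 -83.4 115. ] F [-1.3  0.9 -1.4] open 0.095 grip 0.0
turn [ 0.26 -0.78 -0.12] shift now-axes [-7.6 -5.  92.9] shift after turn [-6.3 -4.6 93. ]
```

View pics/wrist1.png

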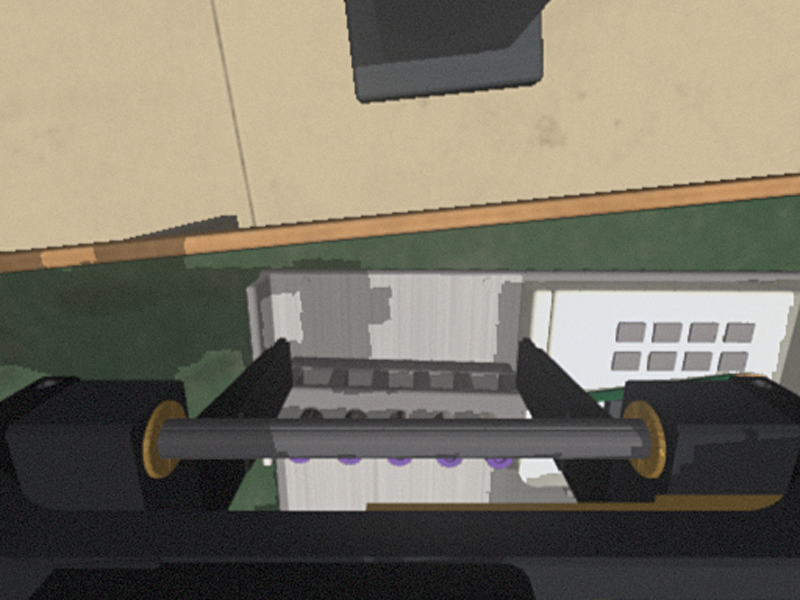

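The wrist view shows the fingertips at about (285,350) and (525,350). They are centred between the fence (262) and the console (530), in front of the rack. I'll lower them and push.

```bash
python3 -m inch '[[[0,0,0,0,-4,35,1],[0,0,0,0,0,35,1],[0,0,0,0,0,22,1],[0,0,0,0,0,0,1],[0,0,0,0,0,0,1]]]' >/dev/null; python3 go.py 34 -88 22 1;  python3 -m inch '[[[0,0,0,-12,0,0,1],[0,0,0,-12,0,0,1],[0,0,0,-10,0,0,1],[0,0,0,-10,0,0,1],[0,0,0,-10,0,0,1],[0,0,0,-10,0,0,1],[0,0,0,-10,0,0,1],[0,0,0,0,0,0,1]]]' >/dev/null; python3 go.py 34 -88 22 1
```

```text
t 3.82 local now [-89.5 -88.3  32.7] F [ 0.3  0.3 -0.2] open 0.095 grip 0.0
turn [-0.03  0.09  0.07] shift now-axes [-1.235e+02  1.000e-01  1.090e+01] shift after turn [-123.5    0.3   10.7]
t 4.48 local now [-14.1 -88.6  31.9] F [-0.3  0.3  0.4] open 0.0951 grip 0.0
turn [-0.04  0.17  0.03] shift now-axes [-48.1   0.6  10. ] shift after turn [-48.1   0.6   9.9]
```

```bash
python3 -m inch '[[[0,0,0,3,0,0,1],[0,0,0,0,0,8,1],[0,0,0,-9,0,0,1],[0,0,0,-10,0,0,1],[0,0,0,-10,0,0,1],[0,0,0,-10,0,0,1],[0,0,0,0,0,0,1]]]' >/dev/null; python3 go.py 34 -88 22 1
python3 - <<'E'
from cell import eyes
import cv2,pickle
c=eyes.capture('top');pickle.dump(c,open('top2.pkl','wb'));cv2.imwrite('pics/top2.png',cv2.resize(c['img'][125:245,165:305,::-1],(700,600),interpolation=cv2.INTER_CUBIC))
E
```

```text
t 5.07 local now [ 21.9 -88.6  23.5] F [ 0.3 -0.9  0.8] open 0.0953 grip 0.0
turn [-0.03  0.15  0.02] shift now-axes [-12.1   0.6   1.5] shift after turn [-12.1   0.6   1.5]
```

View pics/top2.png

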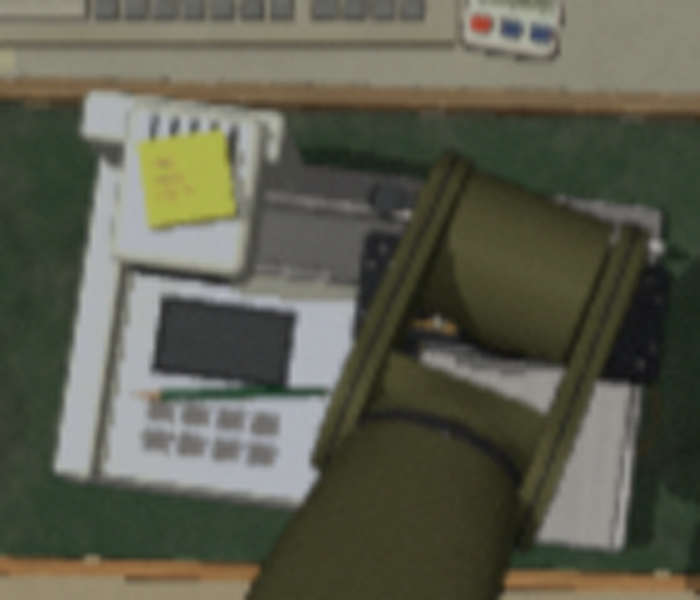

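The arm hides the rack in this view, and the pencil and pad haven't moved. I'll continue gently until the force shows contact with the rail.

```bash
python3 -m inch '[[[0,0,0,-4,0,0,1],[0,0,0,-4,0,0,1],[0,0,0,0,0,0,1]]]' >/dev/null; python3 go.py 34 -88 22 1;python3 -m inch '[[[0,0,0,-3,0,0,1],[0,0,0,0,0,0,1]]]' >/dev/null; python3 go.py 34 -88 22 1;python3 -m inch '[[[0,0,0,-2,0,0,1],[0,0,0,0,0,0,1]]]' >/dev/null; python3 go.py 34 -88 22 1
```

```text
t 5.37 local now [ 27.9 -88.4  23. ] F [-0.1  0.  -0.3] open 0.0951 grip 0.0
turn [-0.01  0.05  0.01] shift now-axes [-6.1  0.4  1. ] shift after turn [-6.1  0.4  1. ]
t 5.53 local now [ 30.5 -88.3  22.9] F [-0.1  0.1 -0.2] open 0.095 grip 0.0
turn [-0.    0.02  0.01] shift now-axes [-3.5  0.3  0.9] shift after turn [-3.5  0.3  0.9]
t 5.7 local now [ 31.8 -88.2  22.6] F [-2.2  0.3  1.7] open 0.095 grip 1.2
turn [ 0.02 -0.07 -0.01] shift now-axes [-2.2  0.2  0.6] shift after turn [-2.2  0.2  0.6]
```

```bash
python3 -m inch '[[[0,0,0,-2,0,0,1],[0,0,0,0,0,0,1]]]' >/dev/null; python3 go.py 34 -88 22 1;python3 -m inch '[[[0,0,0,-2,0,0,1],[0,0,0,0,0,0,1]]]' >/dev/null; python3 go.py 34 -88 22 1
```

```text
t 5.87 local now [ 31.9 -88.1  22.2] F [-9.1  0.7  4.7] open 0.0951 grip 4.4
turn [ 0.04 -0.34 -0.05] shift now-axes [-2.1  0.1  0.2] shift after turn [-2.1  0.1  0.2]
t 6.03 local now [ 32.  -88.   21.8] F [-15.    2.1   9.3] open 0.0951 grip 7.5
turn [ 0.06 -0.62 -0.09] shift now-axes [-2.   0.  -0.2] shift after turn [-2.   0.  -0.2]
```

The force rises at x = 32, so the rack is seated on the rail. I'll back off, rise, turn 90° and move to the right end.

```bash
python3 -m inch '[[[0,0,0,10,0,0,1],[0,0,0,25,0,0,1],[0,0,0,20,0,-30,1],[0,0,0,0,0,-40,1],[0,0,0,0,-20,-40,1],[0,0,7,0,-35,0,1],[0,0,7,0,-35,0,1],[0,0,7,0,-30,0,1]]]' >/dev/null; python3 -m inch '[[[0,0,7,0,0,0,1],[0,0,7,0,0,0,0],[0,0,7,0,0,0,-0.8],[0,0,7,0,0,0,-0.8],[0,0,7,0,0,0,-0.8],[0,0,7,0,0,0,-0.8],[0,0,7,0,0,0,-0.8],[0,0,7,0,0,0,-0.8]]]' >/dev/null; python3 go.py 58 -195 30 2
python3 - <<'E'
from cell import eyes
import cv2,pickle
c=eyes.capture('top');pickle.dump(c,open('top3.pkl','wb'));cv2.imwrite('pics/top3.png',cv2.resize(c['img'][125:245,165:305,::-1],(700,600),interpolation=cv2.INTER_CUBIC))
E
```

```text
t 7.37 local now [ -30.  -205.9  130.2] F [-0.6  0.  -0.3] open 0.0539 grip 0.0
turn [ 0.09  0.05 12.67] shift now-axes [ -8.5  88.1 100.3] shift after turn [ 10.9  88.  100.2]
```

View pics/top3.png

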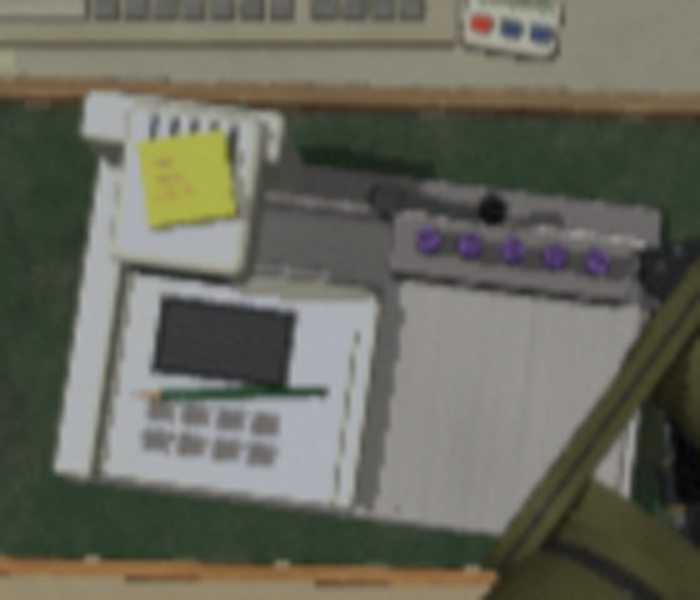

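The rack now stands along the rail, with caps from (428,240) to (597,262). The knob is at (492,210) and untouched.

```bash
python3 - <<'E'
from geo import *
c=pickle.load(open('top3.pkl','rb'));p=np.load('samp.npy')
def loc(a,b,z):
    m=ray(c,(a/5+165,b/5+125),z)-[*p[:2],0];cs,s=np.cos(p[2]),np.sin(p[2]);return (np.array([m[0]*cs+m[1]*s,-m[0]*s+m[1]*cs])*1000).round(1)
print(loc(428,240,.093),loc(512,251,.093),loc(597,262,.093),'knob',loc(492,210,.084),'right end top',loc(640,285,.058),loc(645,262,.058))
E
python3 -m inch '[[[0,0,6.4,0,10,0,-0.85],[0,0,6.3,0,30,0,-0.85],[0,0,0,0,30,0,-0.85],[0,0,0,0,18,0,-0.85],[0,0,0,0,0,0,-0.85],[0,0,0,0,0,0,-0.85]]]' >/dev/null; python3 go.py 58 -195 30 2
```

```text
[ 59.8 -34.4] [ 59.4 -85.7] [  59.  -137.6] knob [ 84.2 -70.6] right end top [  52.9 -167.3] [  67.5 -168.7]
t 7.92 local now [  57.5 -199.7  129.8] F [-1.1 -0.2 -1.3] open 0.0106 grip 0.0
turn [-0.01  0.    0.46] shift now-axes [ 4.7  0.5 99.8] shift after turn [ 4.7  0.5 99.8]
```

```bash
python3 -m inch '[[[0,0,0,0,-1,35,-0.87],[0,0,0,0,0,35,-0.87],[0,0,0,0,0,29,-0.87],[0,0,0,0,0,0,-0.87],[0,0,0,0,0,0,-0.87]]]' >/dev/null; python3 go.py 56 -6 30 2;  python3 -m inch '[[[0,0,0.4,12,0,0,-0.87],[0,0,0,10,0,0,-0.87],[0,0,0,8,0,0,-0.87],[0,0,0,8,0,0,-0.87],[0,0,0,8,0,0,-0.87],[0,0,0,0,0,0,-0.87]]]' >/dev/null; python3 go.py 56 -6 30 2
```

```text
t 8.33 local now [  53.9 -199.2   29.5] F [ 1.  -0.4  0.6] open 0.0062 grip 0.0
turn [-0.23 -0.1   0.33] shift now-axes [193.2   3.2  -0.2] shift after turn [193.2   2.1  -0.5]
t 8.83 local now [  56.5 -152.4   31.8] F [-0.4  0.7  0.2] open 0.0064 grip 0.0
turn [ 0.05 -0.02 -0.01] shift now-axes [146.4  -0.5   1.8] shift after turn [146.4  -0.5   1.8]
```

```bash
python3 -m inch '[[[0,0,0,9,0,0,-0.87],[0,0,0,9,0,0,-0.87],[0,0,0,9,0,0,-0.87],[0,0,0,9,0,0,-0.87],[0,0,0,9,0,0,-0.87],[0,0,0,9,0,0,-0.87],[0,0,0,6,0,0,-0.87],[0,0,0,0,0,0,-0.87]]]' >/dev/null; python3 go.py 56 -6 30 2
python3 - <<'E'
from cell import eyes
import cv2,pickle
c=eyes.capture('top');pickle.dump(c,open('top4.pkl','wb'));cv2.imwrite('pics/top4.png',cv2.resize(c['img'][125:245,165:305,::-1],(700,600),interpolation=cv2.INTER_CUBIC))
E
```

```text
t 9.5 local now [ 56.  -92.2  30.7] F [-1.1 -0.1 -0.8] open 0.0061 grip 0.0
turn [-0.04 -0.05 -0.02] shift now-axes [86.2 -0.   0.8] shift after turn [86.2 -0.   0.7]
```

View pics/top4.png

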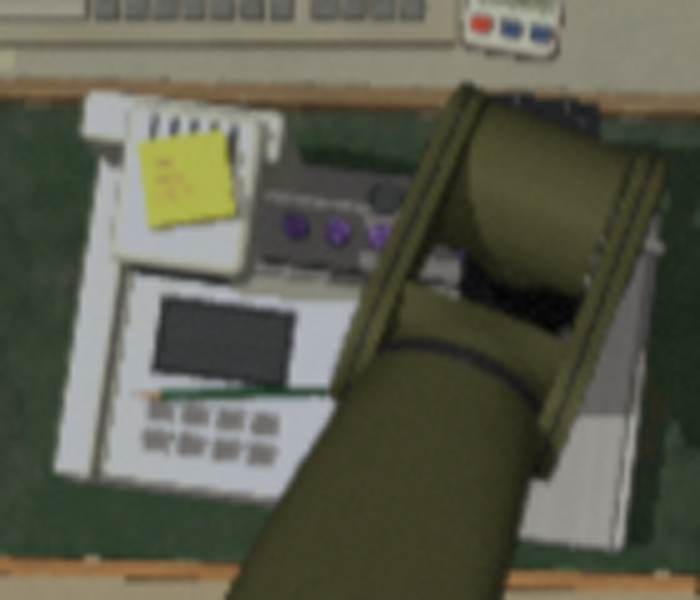

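The rack has entered the guided lane square, with its front caps at (295,225) and (338,232). I'll push on to the end stop.

```bash
python3 -m inch '[[[0,0,0,9,0,0,-0.87],[0,0,0,9,0,0,-0.87],[0,0,0,9,0,0,-0.87],[0,0,0,9,0,0,-0.87],[0,0,0,9,0,0,-0.87],[0,0,0,9,0,0,-0.87],[0,0,0,9,0,0,-0.87],[0,0,0,0,0,0,-0.87]]]' >/dev/null; python3 go.py 56 -6 30 2; python3 -m inch '[[[0,0,0,6,0,0,-0.87],[0,0,0,5,0,0,-0.87],[0,0,0,4,0,0,-0.87],[0,0,0,0,0,0,-0.87]]]' >/dev/null; python3 go.py 56 -6 30 2
```

```text
t 10.22 local now [ 56.3 -29.   30.9] F [-0.2  0.4  0.4] open 0.0062 grip 0.0
turn [-0.01 -0.05 -0.01] shift now-axes [23.  -0.3  1. ] shift after turn [23.  -0.3  0.9]
t 10.55 local now [ 56.5 -15.2  31.1] F [0.  0.2 0.4] open 0.0061 grip 0.0
turn [ 0.   -0.03 -0.08] shift now-axes [ 9.2 -0.5  1.1] shift after turn [ 9.2 -0.5  1.1]
```

```bash
python3 -m inch '[[[0,0,0,4,0,0,-0.87],[0,0,0,0,0,0,-0.87]]]' >/dev/null; python3 go.py 56 -6 30 2;python3 -m inch '[[[0,0,0,2,0,0,-0.87],[0,0,0,0,0,0,-0.87]]]' >/dev/null; python3 go.py 56 -6 30 2
```

```text
t 10.72 local now [ 56.5 -11.5  31.1] F [0.2 0.8 0.8] open 0.0066 grip 0.0
turn [ 0.   -0.02 -0.1 ] shift now-axes [ 5.5 -0.5  1.1] shift after turn [ 5.5 -0.5  1.1]
t 10.88 local now [56.5 -9.7 31. ] F [ 0.4 -0.1 -0. ] open 0.0064 grip 0.0
turn [ 0.   -0.01 -0.1 ] shift now-axes [ 3.7 -0.5  1. ] shift after turn [ 3.7 -0.5  1. ]
```

```bash
for i in 1; do python3 -m inch '[[[0,0,0,2.5,0,0,-0.87],[0,0,0,0,0,0,-0.87]]]' >/dev/null; python3 go.py 56 -6 30 2;python3 -m inch '[[[0,0,0,2,0,0,-0.87],[0,0,0,0,0,0,-0.87]]]' >/dev/null; python3 go.py 56 -6 30 2; python3 -m inch '[[[0,0,0,2,0,0,-0.87],[0,0,0,0,0,0,-0.87]]]' >/dev/null; python3 go.py 56 -6 30 2; done
```

```text
t 11.05 local now [56.5 -7.3 31. ] F [-0.8 -1.2 -0.6] open 0.0058 grip 0.5
turn [-0.    0.01 -0.09] shift now-axes [ 1.3 -0.5  1. ] shift after turn [ 1.3 -0.5  1. ]
t 11.22 local now [56.4 -7.3 31.1] F [-1.5 -7.5  0.6] open 0.0062 grip 4.3
turn [-0.03  0.25 -0.03] shift now-axes [ 1.3 -0.4  1.1] shift after turn [ 1.3 -0.4  1.1]
t 11.38 local now [56.3 -7.3 31.1] F [ -3.9 -16.    0.2] open 0.0059 grip 8.0
turn [-0.04  0.47  0.02] shift now-axes [ 1.3 -0.3  1.1] shift after turn [ 1.3 -0.3  1.1]
```

The rack has met the stop: the force jumps at y = -7.3, against -6 expected. I'll back off, rise, and straddle the knob.

```bash
python3 -m inch '[[[0,0,0,-12,0,0,-0.87],[0,0,0,-27,0,0,-0.87],[0,0,0,-30,0,-20,-0.87],[0,0,0,0,0,-40,-0.5],[0,0,0,0,10,-20,0.05],[0,0,0,0,18,0,0.05],[0,0,0,0,0,0,0.05],[0,0,0,0,0,0,0.05]]]' >/dev/null;  python3 go.py 84 -70.6 64 2
python3 - <<'E'
from cell import eyes
import cv2
c=eyes.capture('wrist');cv2.imwrite('pics/wrist5.png',cv2.resize(c['img'][:,:,::-1],(800,600)))
E
```

```text
t 12.05 local now [ 84.5 -72.4 111.1] F [-0.2  1.  -0.7] open 0.0344 grip 0.0
turn [-0.01 -0.03 -0.09] shift now-axes [ 1.7 -0.5 47.1] shift after turn [ 1.8 -0.5 47.1]
```

View pics/wrist5.png

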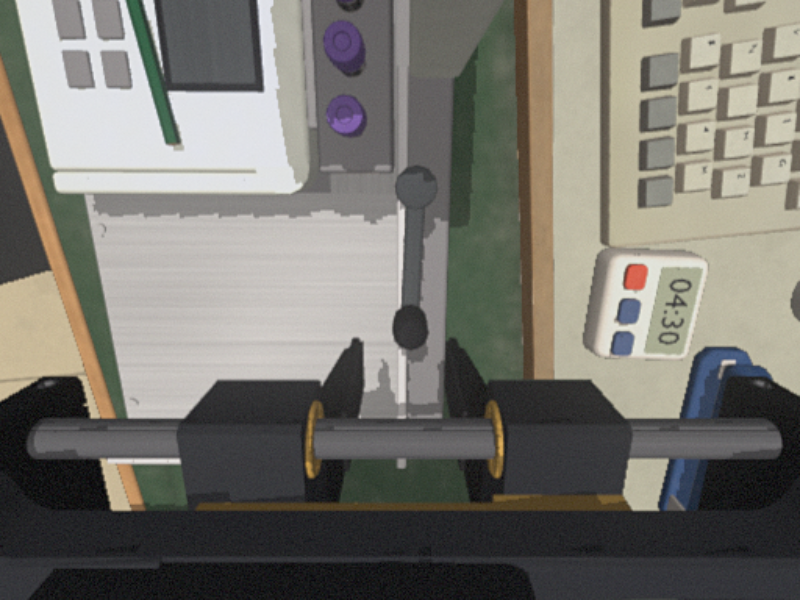

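The wrist view shows the rack seated square at the end of the lane. The knob, at (410,328), lies between the fingertips at 360 and 450, so I'll lower the gripper and close it lightly.

```bash
python3 -m inch '[[[0,0,0,1,0,0,0.05],[0,0,0,0,0,0,0.05],[0,0,0,0,0,20,0.05],[0,0,0,0,0,27,0.05],[0,0,0,0,0,0,0.05],[0,0,0,0,0,0,-0.7]]]' 5 >/dev/null;  python3 go.py 84 -70.6 64 2; python3 -m inch '[[[0,0,0,0,0,0,-0.8],[0,0,0,0,0,0,-0.8],[0,0,0,0,0,0,-0.8],[0,0,0,0,0,0,-0.8],[0,0,0,0,0,0,-0.8]]]' 5 >/dev/null;  python3 go.py 22 -5 64 2
```

```text
t 12.6 local now [ 82.1 -70.9  61.9] F [-0.1  0.3  0.8] open 0.047 grip 0.0
turn [-0.3  -0.06 -0.09] shift now-axes [ 0.3  1.9 -2.1] shift after turn [ 0.3  1.9 -2.1]
t 13.02 local now [ 85.3 -71.6  65.2] F [ 0.3 -0.4  1.3] open 0.0175 grip 5.0
turn [ 0.13  0.03 -0.09] shift now-axes [ 66.5 -63.4   1. ] shift after turn [ 66.6 -63.3   1.2]
```

```bash
python3 -m inch '[[[0,0,0,1.7,-12.5,0,-0.8],[0,0,0,4,-11.9,0,-0.8],[0,0,0,6.1,-10.8,0,-0.8],[0,0,0,8.2,-9.6,0,-0.8],[0,0,0,0,0,0,-0.8]]]' >/dev/null;  python3 go.py 22 -5 64 2; python3 -m inch '[[[0,0,0,9.7,-7.8,0,-0.8],[0,0,0,11.1,-5.8,0,-0.8],[0,0,0,12,-3.7,0,-0.8],[0,0,0,13,-1.3,0,-0.8],[0,0,0,0,0,0,-0.8]]]' >/dev/null;  python3 go.py 22 -5 64 2; 
```

```text
t 13.43 local now [ 38.9 -50.3  64.9] F [-1.2  0.6  2.4] open 0.0177 grip 5.0
turn [ 0.03 -0.02 -0.06] shift now-axes [ 45.3 -17.    0.9] shift after turn [ 45.3 -16.9   0.9]
t 13.85 local now [24.  -3.8 65.4] F [ 9.8 -1.2 -2.4] open 0.018 grip 5.0
turn [0.5  0.03 0.01] shift now-axes [-1.2 -2.   1.4] shift after turn [-1.2 -2.   1.4]
```

```bash
python3 -m inch '[[[0,0,0,2,1.5,0,-0.8],[0,0,0,2,0,0,-0.8],[0,0,0,0,0,0,-0.8]]]' >/dev/null;  python3 go.py 24 -5 64 2; python3 -m inch '[[[0,0,0,-2,0,0,-0.6],[0,0,0,0,0,0,-0.3],[0,0,0,0,0,0,-0.2],[0,0,0,0,0,0,-0.2],[0,0,0,0,0,0,-0.2],[0,0,0,0,0,-20,-0.2],[0,0,0,0,0,-40,-0.2],[0,0,0,-20,0,-30,-0.2]]]' >/dev/null; python3 -m inch '[[[0,0,0,-40,-20,-10,-0.2],[0,0,0,-40,-20,0,-0.2],[0,0,0,-40,-20,0,-0.2],[0,0,0,-30,-20,0,-0.2],[0,0,0,0,0,0,-0.2],[0,0,0,0,0,0,-0.2]]]' >/dev/null; python3 go.py 24 -5 64 2
python3 - <<'E'
from cell import eyes
import cv2,pickle
c=eyes.capture('top');pickle.dump(c,open('top6.pkl','wb'));cv2.imwrite('pics/top6.png',cv2.resize(c['img'][125:245,165:305,::-1],(700,600),interpolation=cv2.INTER_CUBIC))
E
```

```text
t 14.1 local now [24.4 -1.6 65.1] F [ 4.7 -4.   0.7] open 0.0171 grip 5.0
turn [ 0.27  0.16 -0.  ] shift now-axes [-3.4 -0.4  1.1] shift after turn [-3.4 -0.4  1.1]
t 15.27 local now [ -54.4 -165.3  162.6] F [ 0.5 -0.9  0.4] open 0.0379 grip 0.0
turn [-0.05 -0.05 -0.32] shift now-axes [160.6  77.5  98.7] shift after turn [160.3  78.4  98.6]
```

View pics/top6.png

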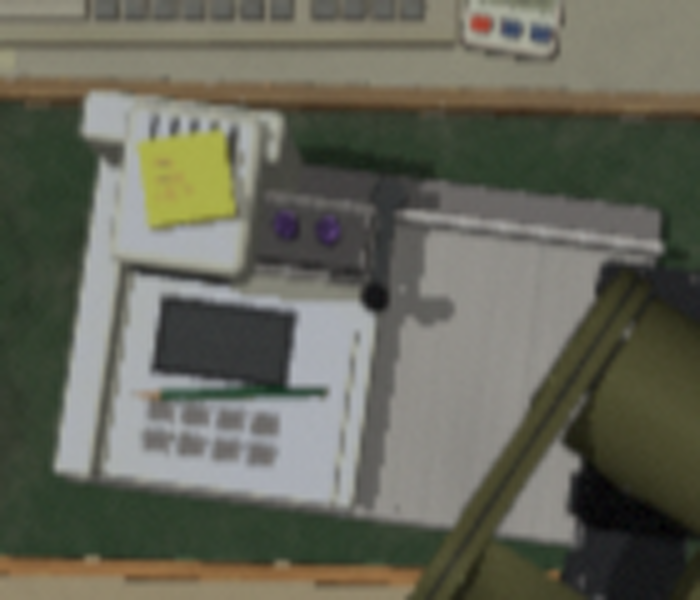

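```bash
python3 - <<'E'
from geo import *
c=pickle.load(open('top6.pkl','rb'));p=np.load('samp.npy')
def loc(a,b,z):
    m=ray(c,(a/5+165,b/5+125),z)-[*p[:2],0];cs,s=np.cos(p[2]),np.sin(p[2]);return (np.array([m[0]*cs+m[1]*s,-m[0]*s+m[1]*cs])*1000).round(1)
k=loc(375,297,.084);v=loc(388,195,.052);print(k,v,'angle',np.arctan2(-(k-v)[1],-(k-v)[0]),'caps',loc(286,224,.093),loc(329,230,.093))
E
```

```text
[22.4 -6.5] [90.7 -4.7] angle 0.026348220256137412 caps [59.  52.3] [58.5 25.9]
```

```bash
python3 -c "
from cell import workorder
print(workorder.hand_in())"
```

```text
the job is handed in; nothing more can be done
None
```

The job is handed in after about 15 s of robot time (no verdict was returned): the rack stands square against the end stop at y ≈ 78 mm, the lever is closed to about 0.03 rad, and the gripper is clear. The pencil and pad look unmoved, but I did not re-check the other bystanders.

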